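Set the etching press: block out, roller down to the stop, back off two turns, hold

TASK

Get the small etching press ready for the next print: slide the carved block out from under the roller towards the robot, without lifting it, and leave it lying flat on the front of the bed with no part of it under the roller. Then wind the handwheel on top clockwise until the roller is down solid on its stop, and back it off exactly two full turns. Finish with the gripper still closed on the handwheel's upright handle, holding it still so that I can tighten the lock ring, and leave the other things on the bench and the bed where they are.

Things in the scene. Friction and masses are not known exactly. Their poses are not given: they have to be found in the camera images.
- press: dark iron table-top etching press, fixed. Origin on the table below the screw; x from the bed's front (robot's side) to its back, z up. Aluminium bed 210 wide, top 75 above the table, from x = -270 to +180 mm. Upper roller, 50 in diameter, along y at x = 0; cheeks' inner faces at y = -114, +114. Head beam's top at 202. A fixed crank, not used, stands out on the +y side (to y = 290, 130 high)
- wheel (a joint): handwheel angle, rad, 0 to 18.8. 0: roller down on the bed, a hard stop; there the handle is on the robot's side of the hub (press -x). Grows anticlockwise seen from above (opening): roller, screw and wheel rise 8 mm a turn. Starts at 9 to 14.5, stays where left; turning takes about 2 N at the handle
- wheel_hub (a point): point on the handwheel's upright axis, in the plane of its rim: 228 mm above the table with the roller down, 8 mm more for each turn open. Iron rim on three spokes, 100 mm in diameter over its centre line, 113 mm outside, 13 mm thick; the hub stands up to 15 mm above the rim's plane
- handle: upright round black handle on the handwheel's rim, 50 mm from its axis; 22 mm in diameter at the middle, 16 mm at the ends, 52 mm tall. It revolves freely on its pin, so a gripper can go round the circle without turning. Origin at its middle, 26 mm below its top, 36 mm above the rim's plane; z up along its axis; it rises and sinks with the wheel
- block: dark grey carved printing block, 200 (x) x 50 (y) x 10 mm (z), about 0.15 kg, loose, flat on the bed, its long side roughly along the press's x, partly under the roller, which is 11.5 to 18.5 mm above the bed at the start. Origin at the centre of its underside; the -x end is the front end (robot's side), 110 to 136 mm out from under the wheel above
- block_back (a point): middle of the back (+x) end face of the block, 100 mm from its centre, 5 mm above its underside: at the start 7 to 33 mm behind the screw's axis, so under the roller. No part under the roller means more than 25 mm in front of the axis (press x below -25 mm)
- ink_jar: bystander: jar with black lid, 60 mm in diameter, 62 tall, on the table right of the bed's front; origin at the centre of its underside
- tin: bystander: tin can, 74 mm in diameter, 95 tall, on the table right of the press; origin at the centre of its underside
- brayer: bystander: hand ink roller, 190 mm long, 110 wide, 34 high, lying on the table left of the bed's front; origin on the table under its fork's stem
- palette_knife: bystander: palette knife, 200 mm long, lying on the table at the right; origin under its middle
- spanner: bystander: spanner, 170 mm long, lying on the table at the left; origin under its middle
- weight: bystander: brass weight with a knob, 60 mm in diameter, 56 tall, standing on the bed behind the roller; origin at the centre of its underside
- dish: bystander: shallow white dish, 80 mm in diameter, 16 high, on the table right of the press; origin at the centre of its underside
There are look-alikes about, which are no part of the job. Leave any pink or purple look-alike of the block alone.

How it is judged:
On the way, in this order (a step that is already met when the one before it is completed fails the run):
1. the block lies flat on the bed, its back end out from under the roller (more than 25 mm in front of the roller's axis) (x of block_back in the frame of press below -0.025 m and x of block in the frame of press above -0.24 m and z of block in the frame of press between 0.07 and 0.081 m and angle between block's own z axis and vertical below 0.06 rad), for 0.2 s.
2. the handwheel is wound down to its stop (within 0.1 rad) (value of joint wheel below 0.1 rad), for 0.2 s.
At the end, for the whole second after the job is handed in: Handwheel still, two turns open from the stop within 0.25 rad; fingers press its handle with over 3 N, grip point within 40 mm of its middle; block at rest, flat on the bed (6 mm, 0.06 rad), its centre at most 240 mm and its back end over 25 mm in front of the roller's axis (all of step 1 and value of joint wheel between 12.316 and 12.816 rad and velocity of joint wheel between -0.1 and 0.1 rad/s and contact force between the fingers and handle above 3 N and distance between the grasp point and handle below 0.04 m and linear speed of block below 0.02 m/s); the arm keeps its last pose, push and grip.
It fails at once if the block is lifted more than 20 mm off the bed or tipped by more than 0.3 rad (z of block in the frame of press above 0.095 m or angle between block's own z axis and vertical above 0.3 rad).
It fails at once if a bystander is moved by more than 25 mm (distance of any of ink_jar, tin, brayer, palette_knife, spanner, weight, dish from where it was at the start of the episode above 0.025 m).
It also fails if it takes over 72 s, if anything falls off the work surface, if the arm or the gripper's body presses on something with over 40 N, if the wrist force passes 120 N, or if a joint passes its speed limit or range.

ROBOT

A 6-joint arm with a two-finger parallel gripper is mounted at the origin on the work surface. World frame = base frame: x ahead of the robot, y to its left, z up, the work surface at z = 0. Lengths are in m, angles in rad, forces in N, time in s.
With the tool pointing down it reaches from about 0.275 to 0.825 m from the base axis. Payload 5.2 kg.
Tool frame: the origin (TCP) lies at the very end of the fingers, on their centre line; the grasp point (between the pads) lies 19 mm behind it (manip.pinch_z is the distance from the TCP to the grasp point, in m); z points along the fingers, y is the line along which they close (so a half turn about z gives the same grasp; the last joint's range is limited). The gripper opens to 93 mm and grips with 3 to 60 N. Pads are 15 mm wide; open, the fingers measure 128 mm over their backs; the gripper's body (75 mm by 188 mm) begins 65 mm behind the grasp point.
Start: joints at [0.9, 0.259, 1.535, -0, 1.348, -0.203], TCP at [0.248, 0.491, 0.219] pointing down, gripper open.
Joint ranges: [-3.14, 3.14], [-0.91, 2.08], [0.19, 2.58], [-1.22, 4.36], [0.22, 2.71], [-3.12, 3.12]. Speed limits (rad/s): [2.57, 2.57, 3.14, 3.14, 3.14, 3.14].

INTERFACE

Orientations are given as a rotation vector (axis times angle).
In Python, from cell import status, read_camera, workorder, manip gives the robot as it stands. The module is installed in compiled form; this text tells all that it offers.
- The arm moves only by the tool send_rows, never from a script. Its argument "targets" is a list of rows, each a list of 3 entries, a list of its own where there are three numbers: the shift along the tool's x, y, z in units of 40 mm (1.0 is 40 mm), then the turn about the tool's z in units of 5 degrees (1.0 is 5 degrees), then the closure, from -1 (fully open) to 1 (shut), so that 0 is half open. In form: [[[x, y, z], yaw, gripper], ...]. A call has 1 to 5 rows; each row shifts and turns the commanded pose from where the row before left it, along the tool's axes as they then stand; what a row does not reach is not made up. A row lasts 1/12 s, in which the tool goes at most 41.7 mm and 7.16 degrees, less where a joint would pass 70% of its speed; a pose out of reach is approached as far as the arm can. A call is refused whole if a number of a shift passes 1 or a number of a turn 1, either way. A call with a gripper value outside its range is refused whole. The fingers move at their own pace and stop on an object; the grip force is fixed at half the most. Time passes only in rows, so rows that do not move let the fingers close. It gives the time, the measured TCP pose, the force, the opening and the grip force at its end, in the units of the state.
- status.get_state(): the state, without advancing time (a new reading comes with each control period).
- read_camera(name): name is "scene" or "top" or "wrist"; returns a dict with "frame" (384x512x3 uint8, blue, green, red), "depth" (384x512 float32, m along the optical axis (not along the pixel's ray), 0 where there is no reading), "fx", "fy", "cx", "cy" (pixels), "rvec" (rotation vector, rad) and "tvec" (3), from world to camera coordinates, as OpenCV has them. Camera axes: x right, y down, z forward; pixel columns grow to the right and rows downward; lengths in m; the calibration is good to about 2 mm. A picture is of the moment at which its call begins.
- workorder.job_done(): hands the job in; it is judged then, once.
The state is a dict: "t": time; "joint_pos": joint angles; "dq": joint speeds; "effort": joint torques, N m; "tcp_pos": TCP position; "ee_rot": TCP orientation; "wrist_force": force on the tool from outside, world axes, zero at the start; "torque": the same for the moment, N m; "opening": finger opening in m; "grip_force": force on a finger pad.
Only numpy, scipy, OpenCV 4.12 (cv2) and the standard library are available. Lean on these libraries where they do the work, as an engineer would, in place of code of your own. Each camera call takes 0.05 s, during which the arm holds its last target. There are 200 camera calls.

## Working session

There is one attempt and no reset: what is moved stays moved. The work goes in short steps, Python scripts to look and compute and a tool call to move; the robot and the scene stay as the last step left them, time stands still between calls to the robot, and variables do not carry over. Pictures are saved under pics/ and viewed, at most 10 in all, crops included, and the job is handed in when it is done.

Besides the shell and the picture viewer there is one more tool, called after "Request:" by a JSON object that holds its "method" and its "body", one argument or row to a line. send_rows: Moves the arm, as the interface text tells. Its arguments: {"type":"object","properties":{"targets":{"type":"array"}},"required":["targets"]}

```bash
mkdir -p pics
cat > h.py <<'E'
import numpy as np, cv2
from cell import status, read_camera, workorder, manip
def world(c,u,v,d=None):
    if d is None: d=c["depth"][int(v),int(u)]
    R=cv2.Rodrigues(np.array(c["rvec"],float))[0]
    p=np.array([(u-c["cx"])/c["fx"]*d,(v-c["cy"])/c["fy"]*d,d])
    return R.T@(p-np.array(c["tvec"]).ravel())
def cloud(c):
    R=cv2.Rodrigues(np.array(c["rvec"],float))[0]
    v,u=np.mgrid[0:384,0:512]; d=c["depth"]
    P=np.stack([(u-c["cx"])/c["fx"]*d,(v-c["cy"])/c["fy"]*d,d],-1)-np.array(c["tvec"]).ravel()
    W=P@R; W[d==0]=np.nan
    return W
E
python3 - <<'E'
from h import *
import pickle
a=[]
for n in("scene","top"):
    c=read_camera(n); pickle.dump(c,open(n+".pkl","wb")); a.append(c["frame"])
    R=cv2.Rodrigues(np.array(c["rvec"],float))[0]; print(n,(-R.T@np.array(c["tvec"]).ravel()).round(3),R[2].round(2),c["fx"])
cv2.imwrite("pics/scene.png",cv2.resize(a[0],(800,600))); cv2.imwrite("pics/top.png",cv2.resize(a[1],(800,600)))
print(status.get_state())
E
```

```text
scene [ 1.428 -0.225  1.128] [-0.69  0.2  -0.7 ] 429.07402259289614
top [0.275 0.038 1.4  ] [ 0.18  0.   -0.98] 362.6102216702887
{'t': 0.1, 'joint_pos': array([ 9.00172072e-01,  2.59259227e-01,  1.53593538e+00,  3.71820123e-05,
        1.34801126e+00, -2.02763395e-01]), 'dq': array([ 0.00176868, -0.0016193 , -0.00360963, -0.00085117,  0.00036609,
       -0.00185658]), 'effort': array([ 1.74879984e-03, -4.38214517e+01, -2.84645909e+01,  7.18510570e-02,
        3.61669483e-02, -7.51649623e-05]), 'tcp_pos': array([0.2476852 , 0.49053975, 0.21792206]), 'ee_rot': array([-7.28076227e-01, -3.05532507e+00,  2.27161872e-03]), 'wrist_force': array([ 0.74658513, -0.74494216, -0.23200858]), 'torque': array([0.0055935 , 0.04741684, 0.02917335]), 'grip_force': 0.0, 'opening': 0.09291348168592059}
```

View pics/scene.png

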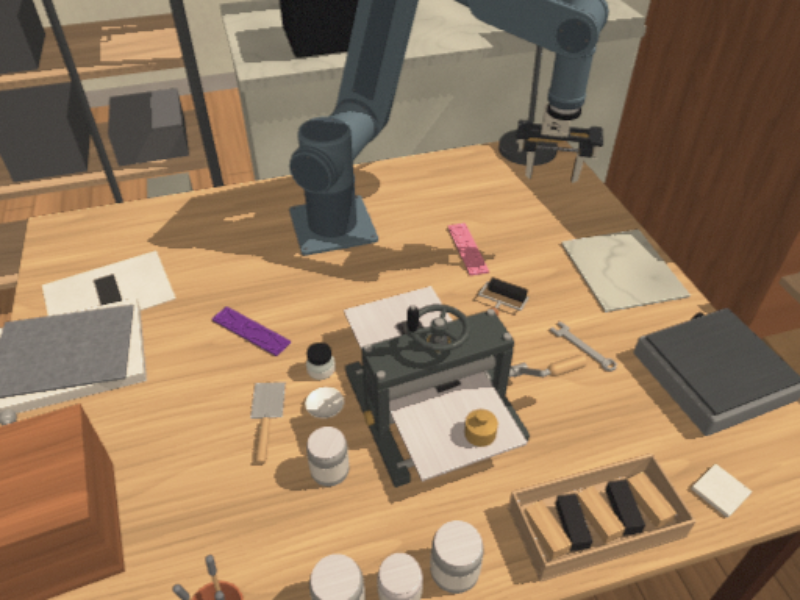

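View pics/top.png

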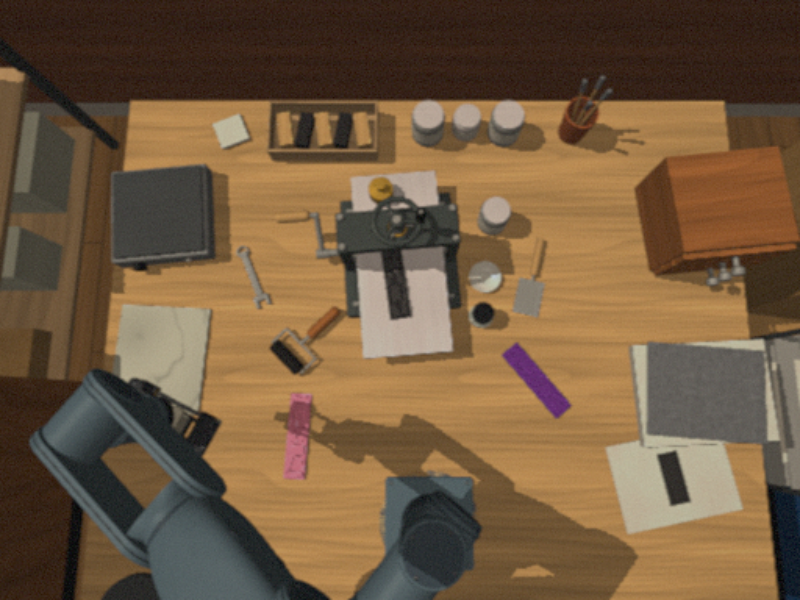

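The two views show these candidates for the block (top view pixels at 800x600):
- the dark grey slab on the white bed at (397,285), running under the head beam
- the pink block at (298,435)
- the purple block at (537,380)
- a black piece on white paper at (674,478)
- dark bars in the box at (304,129) and (343,129)

I choose the one on the bed. The wheel hub is at about (397,217) and its black handle at about (421,214).

Run:
```python
from h import *
import pickle
c=pickle.load(open("top.pkl","rb")); W=cloud(c); f=c["frame"].astype(int); s=pickle.load(open("scene.pkl","rb")); WS=cloud(s)
g=f.max(2); z=W[...,2]
def box(m):
    p=W[m][:,:2].astype(np.float32)*1000; r=cv2.minAreaRect(p); return len(p),np.round(cv2.boxPoints(r)).tolist(),r[2],np.median(z[m])
roi=np.zeros(g.shape,bool); roi[100:235,205:305]=1
print("beam",box(roi&(z>.19)&(z<.21)))
print("bed",box(roi&(z>.06)&(z<.09)&(g>110)))
b=roi&(z>.07)&(z<.1)&(g<90); b[:160]=0; b[:,:240]=0;b[:,275:]=0
n,l,st,_=cv2.connectedComponentsWithStats(b.astype(np.uint8)); k=1+np.argmax(st[1:,4]); b=l==k
print("block",box(b),f[b].mean(0))
for x in np.arange(round(np.nanmin(W[b][:,0]),2),1,.02):
    q=W[b&(abs(W[...,0]-x)<.01)]
    if len(q): print(round(x,3),q[:,1].min().round(4),q[:,1].max().round(4),np.median(q[:,2]).round(4),len(q))
for nm,w in(("top",W),("scene",WS)):
    m=(w[...,2]>.212)&(w[...,2]<.36)&(w[...,0]>.4)&(w[...,0]<.8)&(abs(w[...,1])<.25)
    p=w[m]; hi=p[p[:,2]>p[:,2].max()-.035]
    print(nm,len(p),p.min(0),p.max(0),"hi",hi.mean(0),hi.min(0),hi.max(0))
    e=p[(p[:,2]<p[:,2].max()-.05)&(p[:,2]>p[:,2].max()-.072)]
    print(" rim",len(e),e.min(0),e.max(0),np.median(e[:,2]))
cr=c["frame"][120:230,200:310]; sc=s["frame"][180:310,210:350]
cv2.imwrite("pics/crop.png",np.hstack([cv2.resize(cr,(400,400),interpolation=2),cv2.resize(sc,(400,400),interpolation=2)]))
```

```text
beam (1588, [[596.0, 206.0], [619.0, -66.0], [712.0, -58.0], [689.0, 214.0]], 4.937158107757568, np.float64(0.20105851155051063))
bed (4031, [[334.0, 162.0], [417.0, -132.0], [879.0, -1.0], [796.0, 293.0]], 15.802985191345215, np.float64(0.07421828852499253))
block (554, [[465.0, 88.0], [478.0, 32.0], [644.0, 69.0], [632.0, 125.0]], 12.482935905456543, np.float64(0.08280713596153338)) [44.30685921 47.48736462 51.35559567]
0.47 0.0452 0.0895 0.0816 31
0.49 0.0453 0.0931 0.0831 65
0.51 0.049 0.0935 0.083 74
0.53 0.0528 0.0976 0.0837 64
0.55 0.053 0.1014 0.0824 63
0.57 0.0567 0.1016 0.083 65
0.59 0.0605 0.1092 0.0827 75
0.61 0.0643 0.1131 0.0826 69
0.63 0.0646 0.1249 0.0821 48
top 566 [ 0.59843966 -0.04753077  0.21222751] [0.70592467 0.12785216 0.31219188] hi [0.64986408 0.02434593 0.3002355 ] [0.64204757 0.01569442 0.27929062] [0.66206921 0.03505321 0.31219188]
 rim 478 [0.59843966 0.01513157 0.2405885 ] [0.70592467 0.12785216 0.26215075] 0.25032494759275015
scene 766 [0.59819628 0.01110405 0.21205991] [0.71111508 0.19753836 0.31427795] hi [0.65859343 0.01980969 0.29886007] [0.64508064 0.0113121  0.27943428] [0.66572214 0.03034967 0.31427795]
 rim 580 [0.59819628 0.01125648 0.24247699] [0.71111508 0.12616802 0.26392237] 0.2519867692544244
```

View pics/crop.png

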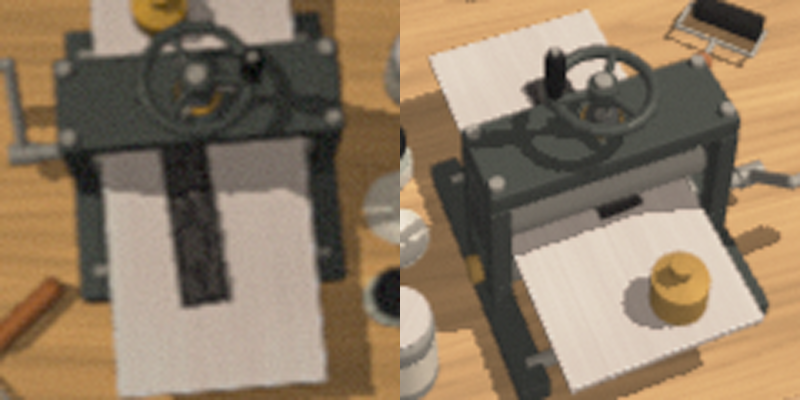

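The crop confirms the dark grey carved block on the bed, its front end at about left-crop (205,300), running under the beam. The hub is at (195,72) and the handle at (252,65). The measurements fit the description:
- **Press:** yaw 4.9°, hub at (0.655, 0.070).
- **Wheel:** handle at (0.657, 0.021), so about 14.1 rad, which agrees with the rim height.
- **Block:** front end at about x = 0.465, yaw about 8.8°.

Next I plan the approach.

```bash
cat >> h.py <<'E'
from scipy.spatial.transform import Rotation as Ro
def plan(target,ydeg=None,g=-1,step=.038,rows=True):
    """rows from the present pose to target (world), tool y turned to world angle ydeg"""
    s=status.get_state(); p=s["tcp_pos"]; M=Ro.from_rotvec(s["ee_rot"]).as_matrix()
    a=np.degrees(np.arctan2(M[1,1],M[0,1])); dy=0 if ydeg is None else -((ydeg-a+90)%180-90)
    d=np.array(target)-p; n=max(int(np.ceil(np.linalg.norm(d)/step)),int(np.ceil(abs(dy)/4.9)),1)
    print("p",p.round(4),"yang",round(a,1),"tilt",M[:,2].round(3),"turn",round(dy,1),"n",n)
    out=[]
    for i in range(n):
        v=M.T@d/n/.04; out.append([[round(float(x),2) for x in v],round(dy/n/5,2),g]); M=M@Ro.from_euler("z",dy/n,degrees=True).as_matrix()
    for i in range(0,n,5): print(out[i:i+5])
E
python3 - <<'E'
from h import *
plan([.49,.068,.17],98.8)
E
```

```text
p [0.2477 0.4905 0.2179] yang 63.2 tilt [-0.001 -0.001 -1.   ] turn -35.6 n 13
[[[-0.78, -0.51, 0.09], np.float64(-0.55), -1], [[-0.76, -0.55, 0.09], np.float64(-0.55), -1], [[-0.73, -0.59, 0.09], np.float64(-0.55), -1], [[-0.7, -0.62, 0.09], np.float64(-0.55), -1], [[-0.67, -0.65, 0.09], np.float64(-0.55), -1]]
[[[-0.64, -0.69, 0.09], np.float64(-0.55), -1], [[-0.6, -0.72, 0.09], np.float64(-0.55), -1], [[-0.57, -0.74, 0.09], np.float64(-0.55), -1], [[-0.53, -0.77, 0.09], np.float64(-0.55), -1], [[-0.5, -0.79, 0.09], np.float64(-0.55), -1]]
[[[-0.46, -0.82, 0.09], np.float64(-0.55), -1], [[-0.42, -0.84, 0.09], np.float64(-0.55), -1], [[-0.38, -0.86, 0.09], np.float64(-0.55), -1]]
```

Request:
{"method": "send_rows", "body": {
  "targets": [
    [[-0.78,-0.51,0.09],-0.55,-1],
    [[-0.76,-0.55,0.09],-0.55,-1],
    [[-0.73,-0.59,0.09],-0.55,-1],
    [[-0.7,-0.62,0.09],-0.55,-1],
    [[-0.67,-0.65,0.09],-0.55,-1]
  ]
}}

```text
t: 0.52
tcp_pos: [0.3415, 0.3273, 0.2002]
ee_rot: [-0.352, -3.121, 0.001]
wrist_force: [0.7, 0.3, 0.1]
opening: 0.0929
grip_force: 0.0
```

Request:
{"method": "send_rows", "body": {
  "targets": [
    [[-0.64,-0.69,0.09],-0.55,-1],
    [[-0.6,-0.72,0.09],-0.55,-1],
    [[-0.57,-0.74,0.09],-0.55,-1],
    [[-0.53,-0.77,0.09],-0.55,-1],
    [[-0.5,-0.79,0.09],-0.55,-1]
  ]
}}

```text
t: 0.93
tcp_pos: [0.4349, 0.1647, 0.1823]
ee_rot: [0.023, -3.141, -0.0]
wrist_force: [-0.0, 0.2, 0.0]
opening: 0.0932
grip_force: 0.0
```

Request:
{"method": "send_rows", "body": {
  "targets": [
    [[-0.46,-0.82,0.09],-0.55,-1],
    [[-0.42,-0.84,0.09],-0.55,-1],
    [[-0.38,-0.86,0.09],-0.55,-1],
    [[0,0,0],0,-1],
    [[0,0,0],0,-1]
  ]
}}

```text
t: 1.35
tcp_pos: [0.4914, 0.067, 0.1711]
ee_rot: [0.238, -3.131, -0.0]
wrist_force: [-0.9, 0.2, -1.0]
opening: 0.0933
grip_force: 0.0
```

Run:
```python
from h import *
c=read_camera("wrist"); cv2.imwrite("pics/w1.png",c["frame"]); 
W=cloud(c); f=c["frame"].max(2); m=(f<90)&(W[...,2]>.07)&(W[...,2]<.1)&(W[...,0]<.6)&(abs(W[...,1]-.07)<.06)
for x in np.arange(.44,.6,.02):
    q=W[m&(abs(W[...,0]-x)<.004)]
    if len(q)>5: print(round(x,3),np.percentile(q[:,1],[2,98]).round(4),np.median(q[:,2]).round(4),len(q))
print("front",np.percentile(W[m][:,0],1))
plan([.50,.071,.079],98.8)
```

```text
0.48 [0.0455 0.0939] 0.085 519
0.5 [0.0483 0.0971] 0.0852 464
0.52 [0.0517 0.0997] 0.0862 445
0.54 [0.0544 0.1023] 0.0861 424
0.56 [0.0572 0.1026] 0.0853 259
front 0.4705683187624799
p [0.4907 0.0684 0.1713] yang 98.8 tilt [-0.002  0.001 -1.   ] turn -0.0 n 3
[[[-0.08, 0.01, 0.77], np.float64(-0.0), -1], [[-0.08, 0.01, 0.77], np.float64(-0.0), -1], [[-0.08, 0.01, 0.77], np.float64(-0.0), -1]]
```

View pics/w1.png

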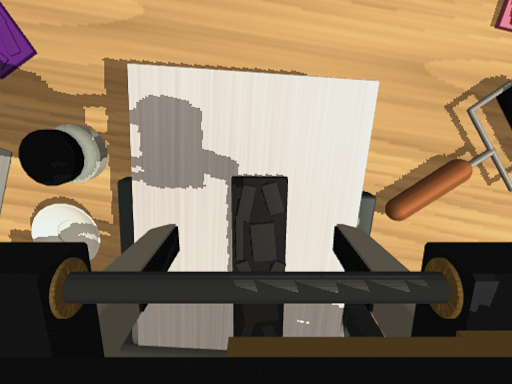

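The wrist view shows the block at (258,220), between the open fingers and centred. Its measured width and height match the description, so I go down and close on it.

Request:
{"method": "send_rows", "body": {
  "targets": [
    [[-0.08,0.04,0.77],0,-1],
    [[-0.08,0.04,0.77],0,-1],
    [[-0.08,0.03,0.75],0,-1],
    [[0,0,0],0,-1]
  ]
}}

```text
t: 1.73
tcp_pos: [0.4978, 0.0765, 0.0772]
ee_rot: [0.247, -3.128, -0.002]
wrist_force: [0.1, 0.5, -0.2]
opening: 0.0931
grip_force: 0.0
```

Request:
{"method": "send_rows", "body": {
  "targets": [
    [[0,0,0],0,0.2],
    [[0,0,0],0,0.2],
    [[0,0,0],0,0.2],
    [[0,0,0],0,0.2],
    [[0,0,0],0,0.2]
  ]
}}

```text
t: 2.15
tcp_pos: [0.5003, 0.0747, 0.0814]
ee_rot: [-0.245, 3.13, -0.0]
wrist_force: [-0.4, -0.0, -0.1]
opening: 0.0646
grip_force: 0.0
```

Request:
{"method": "send_rows", "body": {
  "targets": [
    [[0,0,0.02],0,0.3],
    [[0,0,0],0,0.3],
    [[0,0,0],0,0.3],
    [[0,0,0],0,0.3],
    [[0,0,0],0,0.3]
  ]
}}

```text
t: 2.57
tcp_pos: [0.5001, 0.0744, 0.0798]
ee_rot: [-0.245, 3.132, -0.001]
wrist_force: [-1.9, -1.0, 4.3]
opening: 0.0494
grip_force: 29.9
```

Request:
{"method": "send_rows", "body": {
  "targets": [
    [[0,0,0],0,0.3],
    [[0,0,0],0,0.3],
    [[0,0,0],0,0.3]
  ]
}}

```text
t: 2.82
tcp_pos: [0.5001, 0.0744, 0.0798]
ee_rot: [-0.245, 3.132, -0.001]
wrist_force: [-1.6, -1.9, 5.6]
opening: 0.0493
grip_force: 29.9
```

Run:
```python
from h import *
s=status.get_state(); print(s["tcp_pos"],s["grip_force"],s["opening"],s["wrist_force"])
p=np.array([.50,.074,.079]); a=np.radians(4.9)
plan(p-.075*np.array([np.cos(a),np.sin(a),0]),g=.3,step=.015)
```

```text
[0.50005264 0.07437396 0.07980695] 29.904720783233643 0.049272114598632205 [-1.56378452 -1.88100796  5.59147902]
p [0.5001 0.0744 0.0798] yang 98.9 tilt [ 0. -0. -1.] turn 0 n 6
[[[0.31, 0.02, 0.0], 0.0, 0.3], [[0.31, 0.02, 0.0], 0.0, 0.3], [[0.31, 0.02, 0.0], 0.0, 0.3], [[0.31, 0.02, 0.0], 0.0, 0.3], [[0.31, 0.02, 0.0], 0.0, 0.3]]
[[[0.31, 0.02, 0.0], 0.0, 0.3]]
```

Request:
{"method": "send_rows", "body": {
  "targets": [
    [[0.15,0.01,0],0,0.3],
    [[0.25,0.02,0],0,0.3],
    [[0.3,0.02,0],0,0.3],
    [[0.3,0.02,0],0,0.3],
    [[0.3,0.02,0],0,0.3]
  ]
}}

```text
t: 3.23
tcp_pos: [0.4478, 0.0701, 0.0798]
ee_rot: [-0.245, 3.13, -0.0]
wrist_force: [2.4, -0.5, 3.8]
opening: 0.0496
grip_force: 29.9
```

Request:
{"method": "send_rows", "body": {
  "targets": [
    [[0.3,0.02,0],0,0.3],
    [[0.2,0.01,0],0,0.3],
    [[0.1,0.01,0],0,0.3],
    [[0,0,0],0,0.3],
    [[0,0,0],0,0.3]
  ]
}}

```text
t: 3.65
tcp_pos: [0.4229, 0.068, 0.0797]
ee_rot: [0.245, -3.13, -0.0]
wrist_force: [-3.0, -1.0, 10.5]
opening: 0.0496
grip_force: 29.9
```

Request:
{"method": "send_rows", "body": {
  "targets": [
    [[0,0,0],0,0],
    [[0,0,0],0,-0.3],
    [[0,0,0],0,-0.3],
    [[0,0,0],0,-0.3],
    [[0,0,0],0,-0.3]
  ]
}}

```text
t: 4.07
tcp_pos: [0.4234, 0.068, 0.0789]
ee_rot: [0.245, -3.131, -0.0]
wrist_force: [0.5, -0.6, 0.1]
opening: 0.0601
grip_force: 0.0
```

Request:
{"method": "send_rows", "body": {
  "targets": [
    [[0,0,0],0,-0.3],
    [[0,0,-0.6],0,-0.3],
    [[0,0,-1],0,-0.3],
    [[0,0,-1],0,-0.3],
    [[0,0,-1],0,-0.3]
  ]
}}

```text
t: 4.48
tcp_pos: [0.4232, 0.068, 0.2247]
ee_rot: [0.245, -3.13, -0.001]
wrist_force: [0.5, -0.0, -0.0]
opening: 0.0604
grip_force: 0.0
```

Request:
{"method": "send_rows", "body": {
  "targets": [
    [[0,0,-1],0,-0.3],
    [[0,0,-1],0,0],
    [[0,0,-0.6],0,0],
    [[0,0,0],0,0],
    [[0,0,0],0,0]
  ]
}}

```text
t: 4.9
tcp_pos: [0.4246, 0.0679, 0.3284]
ee_rot: [-0.245, 3.129, -0.001]
wrist_force: [-0.0, -0.3, -0.2]
opening: 0.0469
grip_force: 0.0
```

Run:
```python
from h import *
c=read_camera("wrist"); t=read_camera("top"); cv2.imwrite("pics/w2.png",np.hstack([cv2.resize(c["frame"],(400,300)),cv2.resize(t["frame"][90:240,180:330],(300,300))]))
W=cloud(c); f=c["frame"].max(2); m=(f<90)&(W[...,2]>.078)&(W[...,2]<.1)&(W[...,0]<.66)&(abs(W[...,1]-.07)<.06)
p=W[m][:,:2].astype(np.float32); print(cv2.boxPoints(cv2.minAreaRect(p)).round(3).tolist(),len(p),np.median(W[m][:,2]))
for x in np.arange(.38,.62,.02):
    q=W[m&(abs(W[...,0]-x)<.004)]
    if len(q)>5: print(round(x,3),np.percentile(q[:,1],[2,98]).round(4),np.median(q[:,2]).round(4),len(q))
W=cloud(t)
m=(W[...,2]>.27)&(W[...,2]<.34)&(W[...,0]>.6)&(W[...,0]<.72)&(W[...,1]<.13)&(W[...,1]>0); print("handle",np.median(W[m],0),m.sum())
```

```text
[[0.3919999897480011, 0.09000000357627869], [0.39800000190734863, 0.04100000113248825], [0.5860000252723694, 0.06499999761581421], [0.5799999833106995, 0.11400000005960464]] 4157 0.08548636696468118
0.4 [0.0431 0.0907] 0.0846 210
0.42 [0.0456 0.0928] 0.086 200
0.44 [0.0481 0.0948] 0.086 190
0.46 [0.051 0.098] 0.086 186
0.48 [0.0525 0.1001] 0.0856 182
0.5 [0.0553 0.1026] 0.0855 173
0.52 [0.0581 0.1053] 0.0862 169
0.54 [0.0606 0.1076] 0.0851 160
0.56 [0.0638 0.1104] 0.0857 152
0.58 [0.0648 0.1109] 0.0863 99
handle [0.6476788  0.02535099 0.3015896 ] 54
```

View pics/w2.png

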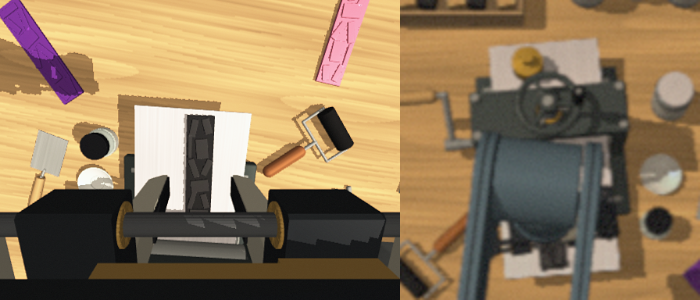

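The block now lies flat with its front at about x = 0.394, so its back end is about 59 mm in front of the roller's axis. The wrist view shows it at (200,165), and the neighbours are unmoved. Next I move above the handle.

Run:
```python
from h import *
plan([.655,.022,.345],94.9,g=0)
```

```text
p [0.4233 0.068  0.326 ] yang 98.9 tilt [-0.003  0.    -1.   ] turn 4.0 n 7
[[[-0.79, -0.29, -0.07], np.float64(0.12), 0], [[-0.79, -0.28, -0.07], np.float64(0.12), 0], [[-0.8, -0.27, -0.07], np.float64(0.12), 0], [[-0.8, -0.27, -0.07], np.float64(0.12), 0], [[-0.8, -0.26, -0.07], np.float64(0.12), 0]]
[[[-0.81, -0.25, -0.07], np.float64(0.12), 0], [[-0.81, -0.24, -0.07], np.float64(0.12), 0]]
```

Request:
{"method": "send_rows", "body": {
  "targets": [
    [[-0.79,-0.29,-0.2],0.12,0],
    [[-0.79,-0.28,-0.2],0.12,0],
    [[-0.8,-0.27,-0.08],0.12,0],
    [[-0.8,-0.27,0],0.12,0],
    [[-0.8,-0.26,0],0.12,0]
  ]
}}

```text
t: 5.42
tcp_pos: [0.59, 0.0348, 0.3443]
ee_rot: [0.162, -3.134, -0.001]
wrist_force: [0.4, 0.2, -0.5]
opening: 0.0467
grip_force: 0.0
```

Request:
{"method": "send_rows", "body": {
  "targets": [
    [[-0.81,-0.25,0],0.12,0],
    [[-0.81,-0.24,0],0.08,0],
    [[0,0,0],0,0],
    [[0,0,0],0,0]
  ]
}}

```text
t: 5.75
tcp_pos: [0.6559, 0.0215, 0.3415]
ee_rot: [0.134, -3.131, -0.002]
wrist_force: [-1.0, -0.1, -0.5]
opening: 0.0468
grip_force: 0.0
```

Run:
```python
from h import *
c=read_camera("wrist"); s=read_camera("scene"); cv2.imwrite("pics/w3.png",np.hstack([cv2.resize(c["frame"],(400,300)),cv2.resize(s["frame"][170:290,200:360],(400,300))]))
W=cloud(c)
m=(W[...,2]>.27)&(W[...,2]<.32)&(abs(W[...,0]-.655)<.04)&(abs(W[...,1]-.03)<.05)
p=W[m]; print(len(p),p.min(0),p.max(0)); t=p[p[:,2]>.3]; print("top",len(t),t.min(0),t.max(0),t.mean(0))
m=(W[...,2]>.235)&(W[...,2]<.268)&(abs(W[...,0]-.655)<.08)&(abs(W[...,1]-.07)<.08); p=W[m]; print("rim",len(p),p.min(0),p.max(0),np.median(p[:,2]))
plan([.655,.022,.277],94.9,g=0)
```

```text
875 [0.64336898 0.01320139 0.27015036] [0.66315458 0.03513864 0.313809  ]
top 650 [0.6435986  0.01359848 0.30010646] [0.66315458 0.03513864 0.313809  ] [0.65225438 0.02392403 0.30790144]
rim 5643 [0.59943828 0.01428584 0.23905517] [0.70909516 0.13043523 0.2645509 ] 0.2531838617867538
p [0.6546 0.0222 0.3448] yang 95.0 tilt [-0.004  0.001 -1.   ] turn 0.1 n 2
[[[-0.01, -0.0, 0.85], np.float64(0.01), 0], [[-0.01, -0.0, 0.85], np.float64(0.01), 0]]
```

View pics/w3.png

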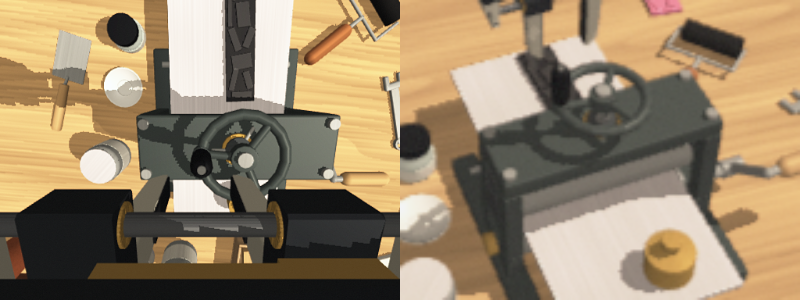

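The wrist view shows the handle at (200,162), the hub at (246,158) and the block clear at (238,60). The hub is at (0.654, 0.072) and the handle at (0.653, 0.023). I go down and close on the handle.

Request:
{"method": "send_rows", "body": {
  "targets": [
    [[0.03,0,0.65],0,0],
    [[0.02,0,0.65],0,0],
    [[0,0,0.6],0,0],
    [[0,0,0],0,0],
    [[0,0,0],0,0]
  ]
}}

```text
t: 6.27
tcp_pos: [0.6518, 0.0223, 0.2707]
ee_rot: [0.136, -3.137, -0.001]
wrist_force: [-0.1, 0.4, 0.5]
opening: 0.0462
grip_force: 0.0
```

Request:
{"method": "send_rows", "body": {
  "targets": [
    [[0,0,0],0,1],
    [[0,0,0],0,1],
    [[0,0,0],0,1],
    [[0,0,0],0,1],
    [[0,0,0],0,1]
  ]
}}

```text
t: 6.68
tcp_pos: [0.654, 0.0226, 0.2721]
ee_rot: [-0.136, 3.136, 0.002]
wrist_force: [-0.2, 3.9, 3.5]
opening: 0.0214
grip_force: 30.0
```

Request:
{"method": "send_rows", "body": {
  "targets": [
    [[0,0,0],0,1],
    [[0,0,0],0,1],
    [[0,0,0],0,1]
  ]
}}

```text
t: 6.93
tcp_pos: [0.6541, 0.0226, 0.2721]
ee_rot: [-0.136, 3.136, 0.001]
wrist_force: [-0.4, 2.5, 5.4]
opening: 0.021
grip_force: 30.0
```

Run:
```python
from h import *
s=status.get_state(); p=s["tcp_pos"]; print(p,s["opening"],s["grip_force"],s["wrist_force"])
hub=np.array([.654,.072]); a0=np.radians(184.9)
M=Ro.from_rotvec(s["ee_rot"]).as_matrix(); print(M.round(3))
th=np.arctan2(*(p[:2]-hub)[::-1]); w=(th-a0)%(2*np.pi)+4*np.pi; print("wheel",w,"r",np.hypot(*(p[:2]-hub)))
# clockwise rows of 24 deg from th
R=.05
for k in range(15):
    t0=th-k*np.radians(24);t1=t0-np.radians(24)
    d=np.r_[R*np.cos(t1)-R*np.cos(t0),R*np.sin(t1)-R*np.sin(t0),-.008/15]
    print(k,[float(x) for x in (M.T@d/.04).round(2)])
```

```text
[0.65406982 0.02259402 0.27206219] 0.02102088883821235 30.000717829134373 [-0.41917151  2.5247328   5.42934491]
[[-0.996 -0.087  0.002]
 [-0.087  0.996  0.001]
 [-0.002  0.001 -1.   ]]
wheel 14.053058954354096 r 0.0494060257074443
0 [0.5, 0.15, 0.01]
1 [0.39, 0.34, 0.01]
2 [0.22, 0.47, 0.01]
3 [0.01, 0.52, 0.01]
4 [-0.2, 0.48, 0.01]
5 [-0.38, 0.36, 0.01]
6 [-0.49, 0.17, 0.01]
7 [-0.52, -0.04, 0.01]
8 [-0.46, -0.25, 0.01]
9 [-0.31, -0.41, 0.01]
10 [-0.12, -0.51, 0.01]
11 [0.1, -0.51, 0.01]
12 [0.3, -0.43, 0.01]
13 [0.45, -0.27, 0.01]
14 [0.52, -0.06, 0.01]
```

Request:
{"method": "send_rows", "body": {
  "targets": [
    [[0.5,0.15,0.013],0,1],
    [[0.39,0.34,0.013],0,1],
    [[0.22,0.47,0.013],0,1],
    [[0.01,0.52,0.013],0,1],
    [[-0.2,0.48,0.013],0,1]
  ]
}}

```text
t: 7.35
tcp_pos: [0.6103, 0.0962, 0.2695]
ee_rot: [-0.134, 3.135, -0.004]
wrist_force: [10.0, -6.6, -1.4]
opening: 0.0214
grip_force: 30.0
```

Request:
{"method": "send_rows", "body": {
  "targets": [
    [[-0.38,0.36,0.013],0,1],
    [[-0.49,0.17,0.013],0,1],
    [[-0.52,-0.04,0.013],0,1],
    [[-0.46,-0.25,0.013],0,1],
    [[-0.31,-0.41,0.013],0,1]
  ]
}}

```text
t: 7.77
tcp_pos: [0.6978, 0.0982, 0.2667]
ee_rot: [-0.139, 3.138, -0.001]
wrist_force: [-10.0, -4.3, 10.8]
opening: 0.021
grip_force: 30.0
```

Request:
{"method": "send_rows", "body": {
  "targets": [
    [[-0.12,-0.51,0.013],0,1],
    [[0.1,-0.51,0.013],0,1],
    [[0.3,-0.43,0.013],0,1],
    [[0.45,-0.27,0.013],0,1],
    [[0.52,-0.06,0.013],0,1]
  ]
}}

```text
t: 8.18
tcp_pos: [0.6538, 0.0224, 0.264]
ee_rot: [-0.135, 3.136, 0.005]
wrist_force: [1.5, 15.3, 6.7]
opening: 0.0212
grip_force: 30.0
```

Exactly one turn, and the grip is holding. Second turn.

Request:
{"method": "send_rows", "body": {
  "targets": [
    [[0.5,0.15,0.013],0,1],
    [[0.39,0.34,0.013],0,1],
    [[0.22,0.47,0.013],0,1],
    [[0.01,0.52,0.013],0,1],
    [[-0.2,0.48,0.013],0,1]
  ]
}}

```text
t: 8.6
tcp_pos: [0.6104, 0.0965, 0.2615]
ee_rot: [-0.134, 3.134, -0.004]
wrist_force: [11.0, -7.5, -3.0]
opening: 0.0212
grip_force: 30.0
```

Request:
{"method": "send_rows", "body": {
  "targets": [
    [[-0.38,0.36,0.013],0,1],
    [[-0.49,0.17,0.013],0,1],
    [[-0.52,-0.04,0.013],0,1],
    [[-0.46,-0.25,0.013],0,1],
    [[-0.31,-0.41,0.013],0,1]
  ]
}}

```text
t: 9.02
tcp_pos: [0.6975, 0.0987, 0.2587]
ee_rot: [-0.139, 3.137, -0.001]
wrist_force: [-9.1, -3.3, 9.4]
opening: 0.0214
grip_force: 30.0
```

Request:
{"method": "send_rows", "body": {
  "targets": [
    [[-0.12,-0.51,0.013],0,1],
    [[0.1,-0.51,0.013],0,1],
    [[0.3,-0.43,0.013],0,1],
    [[0.45,-0.27,0.013],0,1],
    [[0.52,-0.06,0.013],0,1]
  ]
}}

```text
t: 9.43
tcp_pos: [0.6535, 0.0224, 0.256]
ee_rot: [-0.134, 3.136, 0.004]
wrist_force: [2.3, 15.3, 7.3]
opening: 0.0215
grip_force: 30.0
```

```bash
cat > turn.py <<'E'
from h import *
import sys
s=status.get_state(); p=s["tcp_pos"]; M=Ro.from_rotvec(s["ee_rot"]).as_matrix(); hub=np.array([.654,.072]); a0=np.radians(184.9)
th=np.arctan2(*(p[:2]-hub)[::-1]); print(p,"rel angle deg",np.degrees((th-a0)%(2*np.pi)),"r",np.hypot(*(p[:2]-hub)),s["wrist_force"],s["opening"])
st=float(sys.argv[1])
q=p.copy()
for k in range(int(sys.argv[2])):
    t1=th+np.radians(st)*(k+1); n=np.r_[hub+.05*np.r_[np.cos(t1),np.sin(t1)],q[2]+.008*st/360]
    print(k,[float(x) for x in (M.T@(n-q)/.04).round(3)]); q=n
E
python3 turn.py -18 6
```

```text
[0.65351191 0.02244678 0.25599511] rel angle deg 84.5356645227074 r 0.04955561974228184 [ 2.30882051 15.2768228   7.32338786] 0.02149553761705105
0 [0.38, 0.087, 0.009]
1 [0.33, 0.21, 0.009]
2 [0.249, 0.302, 0.01]
3 [0.144, 0.364, 0.01]
4 [0.024, 0.39, 0.011]
5 [-0.098, 0.379, 0.011]
```

Request:
{"method": "send_rows", "body": {
  "targets": [
    [[0.38,0.09,0.01],0,1],
    [[0.33,0.21,0.01],0,1],
    [[0.25,0.3,0.01],0,1],
    [[0.14,0.36,0.01],0,1],
    [[0,0,0],0,1]
  ]
}}

```text
t: 9.85
tcp_pos: [0.6063, 0.0596, 0.2544]
ee_rot: [-0.138, 3.134, 0.003]
wrist_force: [4.2, 3.4, 1.7]
opening: 0.0209
grip_force: 30.0
```

Request:
{"method": "send_rows", "body": {
  "targets": [
    [[0.01,0.12,0.003],0,1],
    [[0.01,0.12,0.003],0,1],
    [[0,0,0],0,1]
  ]
}}

```text
t: 10.1
tcp_pos: [0.6048, 0.0672, 0.2542]
ee_rot: [-0.136, 3.136, 0.0]
wrist_force: [1.7, 2.8, 6.9]
opening: 0.0214
grip_force: 30.0
```

Request:
{"method": "send_rows", "body": {
  "targets": [
    [[0,0.1,0.002],0,1],
    [[0,0.1,0.002],0,1],
    [[0,0,0],0,1],
    [[0,0,0],0,1]
  ]
}}

```text
t: 10.43
tcp_pos: [0.6047, 0.0685, 0.2541]
ee_rot: [-0.131, 3.136, -0.015]
wrist_force: [2.1, -16.2, 5.6]
opening: 0.0211
grip_force: 30.0
```

```bash
python3 turn.py -6 2
```

```text
[0.6047215  0.06848874 0.25413841] rel angle deg 359.1756277962214 r 0.04940343671895782 [  2.06472438 -16.23378494   5.58582091] 0.021094262802470582
0 [0.006, 0.131, 0.002]
1 [-0.022, 0.129, 0.002]
```

The wheel is hard on its stop: the last 8 mm of command moved it only 1 mm and the force rose to 16 N. The angle is within 1° of the expected zero. I hold briefly, release the push, then plan the two turns back.

Request:
{"method": "send_rows", "body": {
  "targets": [
    [[0,0.05,0],0,1],
    [[0,0,0],0,1],
    [[0,0,0],0,1],
    [[0,-0.12,0],0,1],
    [[0,-0.13,0],0,1]
  ]
}}

```text
t: 10.85
tcp_pos: [0.605, 0.0658, 0.2542]
ee_rot: [-0.134, 3.136, 0.001]
wrist_force: [2.1, 3.1, 7.2]
opening: 0.0214
grip_force: 30.0
```

Request:
{"method": "send_rows", "body": {
  "targets": [
    [[0,0,0],0,1],
    [[0,0,0],0,1]
  ]
}}

```text
t: 11.02
tcp_pos: [0.605, 0.0655, 0.2542]
ee_rot: [-0.134, 3.136, -0.001]
wrist_force: [3.5, 0.6, 6.8]
opening: 0.0214
grip_force: 30.0
```

```bash
python3 turn.py 24 15
```

```text
[0.60504901 0.06547692 0.25424617] rel angle deg 2.690361822632009 r 0.04938370533824839 [3.53944865 0.5932186  6.78892782] 0.021391694976880638
0 [-0.117, -0.503, -0.013]
1 [-0.325, -0.406, -0.012]
2 [-0.462, -0.238, -0.012]
3 [-0.519, -0.03, -0.012]
4 [-0.486, 0.184, -0.012]
5 [-0.369, 0.366, -0.013]
6 [-0.189, 0.484, -0.013]
7 [0.025, 0.519, -0.014]
8 [0.234, 0.464, -0.014]
9 [0.402, 0.329, -0.015]
10 [0.501, 0.137, -0.015]
11 [0.514, -0.079, -0.015]
12 [0.437, -0.281, -0.014]
13 [0.285, -0.434, -0.014]
14 [0.084, -0.513, -0.013]
```

Request:
{"method": "send_rows", "body": {
  "targets": [
    [[-0.13,-0.5,-0.013],0,1],
    [[-0.33,-0.41,-0.013],0,1],
    [[-0.46,-0.24,-0.013],0,1],
    [[-0.52,-0.03,-0.013],0,1],
    [[-0.49,0.18,-0.013],0,1]
  ]
}}

```text
t: 11.43
tcp_pos: [0.684, 0.0321, 0.2568]
ee_rot: [0.132, -3.137, -0.001]
wrist_force: [-8.6, 5.9, 12.9]
opening: 0.0212
grip_force: 30.0
```

Request:
{"method": "send_rows", "body": {
  "targets": [
    [[-0.37,0.37,-0.013],0,1],
    [[-0.19,0.48,-0.013],0,1],
    [[0.03,0.52,-0.013],0,1],
    [[0.23,0.46,-0.013],0,1],
    [[0.4,0.33,-0.014],0,1]
  ]
}}

```text
t: 11.85
tcp_pos: [0.6744, 0.1187, 0.2595]
ee_rot: [-0.134, 3.135, -0.003]
wrist_force: [-0.5, -10.5, 10.4]
opening: 0.0215
grip_force: 30.0
```

Request:
{"method": "send_rows", "body": {
  "targets": [
    [[0.5,0.14,-0.014],0,1],
    [[0.52,-0.08,-0.014],0,1],
    [[0.44,-0.28,-0.014],0,1],
    [[0.29,-0.43,-0.014],0,1],
    [[0.08,-0.51,-0.014],0,1]
  ]
}}

```text
t: 12.27
tcp_pos: [0.6047, 0.0668, 0.2623]
ee_rot: [-0.137, 3.133, 0.001]
wrist_force: [15.6, 4.8, -1.7]
opening: 0.0212
grip_force: 30.0
```

Request:
{"method": "send_rows", "body": {
  "targets": [
    [[-0.13,-0.5,-0.013],0,1],
    [[-0.33,-0.41,-0.013],0,1],
    [[-0.46,-0.24,-0.013],0,1],
    [[-0.52,-0.03,-0.013],0,1],
    [[-0.49,0.18,-0.013],0,1]
  ]
}}

```text
t: 12.68
tcp_pos: [0.684, 0.032, 0.2648]
ee_rot: [0.132, -3.137, -0.001]
wrist_force: [-9.4, 6.2, 13.3]
opening: 0.0211
grip_force: 30.0
```

Request:
{"method": "send_rows", "body": {
  "targets": [
    [[-0.37,0.37,-0.013],0,1],
    [[-0.19,0.48,-0.013],0,1],
    [[0.03,0.52,-0.013],0,1],
    [[0.23,0.46,-0.013],0,1],
    [[0.4,0.33,-0.014],0,1]
  ]
}}

```text
t: 13.1
tcp_pos: [0.6744, 0.1188, 0.2675]
ee_rot: [-0.134, 3.135, -0.003]
wrist_force: [-1.4, -11.0, 10.0]
opening: 0.0211
grip_force: 30.0
```

Request:
{"method": "send_rows", "body": {
  "targets": [
    [[0.5,0.14,-0.014],0,1],
    [[0.52,-0.08,-0.014],0,1],
    [[0.44,-0.28,-0.014],0,1],
    [[0.29,-0.43,-0.014],0,1],
    [[0.08,-0.51,-0.014],0,1]
  ]
}}

```text
t: 13.52
tcp_pos: [0.6047, 0.0668, 0.2703]
ee_rot: [-0.137, 3.133, 0.001]
wrist_force: [15.3, 4.7, -1.5]
opening: 0.0214
grip_force: 30.0
```

Request:
{"method": "send_rows", "body": {
  "targets": [
    [[0,0,0],0,1],
    [[0,0,0],0,1],
    [[0,0,0],0,1]
  ]
}}

```text
t: 13.77
tcp_pos: [0.6051, 0.0654, 0.2702]
ee_rot: [-0.133, 3.136, -0.001]
wrist_force: [3.2, -0.8, 6.9]
opening: 0.0217
grip_force: 30.0
```

```bash
python3 turn.py -3 1
python3 - <<'E'
from h import *
s=read_camera("scene"); t=read_camera("wrist"); cv2.imwrite("pics/end.png",np.hstack([cv2.resize(s["frame"],(400,300)),cv2.resize(t["frame"],(400,300))]))
E
```

```text
[0.60506713 0.06544395 0.27022669] rel angle deg 2.731073009323887 r 0.04937010624444513 [ 3.22035474 -0.8161786   6.86890901] 0.02166056442541278
0 [0.017, 0.065, 0.002]
```

View pics/end.png

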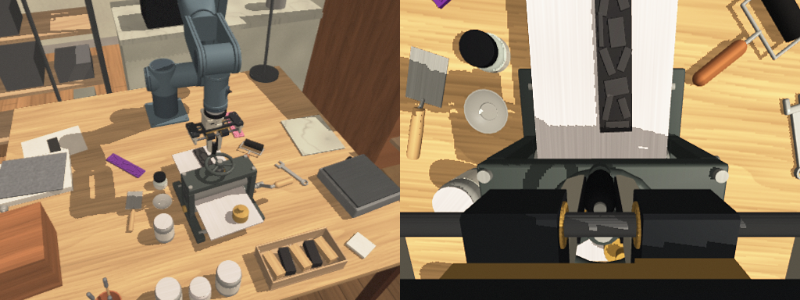

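The gripper is on the handle in both views, and the block lies clear of the roller in the wrist view at (615,65). The bystanders are where they were. The wheel is about 3° past two turns, so I trim that, let it settle and hand in.

Request:
{"method": "send_rows", "body": {
  "targets": [
    [[0.01,0.06,0.002],0,1],
    [[0,0,0],0,1],
    [[0,0,0],0,1],
    [[0,0,0],0,1],
    [[0,0,0],0,1]
  ]
}}

```text
t: 14.28
tcp_pos: [0.6047, 0.0686, 0.2701]
ee_rot: [-0.135, 3.135, -0.001]
wrist_force: [4.2, 0.8, 6.5]
opening: 0.0212
grip_force: 30.0
```

```bash
python3 turn.py -3 1; python3 -c "
from cell import workorder; print(workorder.job_done())"
```

```text
[0.60470354 0.06858478 0.27014065] rel angle deg 359.06308025431446 r 0.04941461567114526 [4.17510344 0.77039871 6.50505191] 0.021177975912197618
0 [0.012, 0.066, 0.002]
the job is handed in; nothing more can be done
None
```

The job is handed in, though the hand-in gave no verdict: the block lies flat on the front of the bed, its back end about 59 mm clear of the roller's axis; the wheel was wound solid onto its stop and backed off two turns (within about 1° by the arm's readings), and the gripper still holds the handle at 30 N.

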